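Set the wrapper's infeed guide one hole narrower

TASK

Put the belt lever upright in neutral and leave it there; only then pull up the lock plunger's black knob, slide the lane guide one hole towards the fixed guide so that the lane gets narrower, and let the pin drop fully home in that next hole. Finish still gripping the plunger knob with the pin held fully home: do not let go. Leave the packs and everything else on the table where they are.

Things in the scene. Friction and masses are not known exactly. Their poses are not given: they have to be found in the camera images.
- belt_control: White control box, 130 (x) x 100 (y) x 70 mm high, fixed to the table, with the belt lever on top. Origin: centre of its underside; z up. The lever swings in its x-z plane. On its +y side, 26 mm from the middle, stands a low aluminium plate up to 106 mm above the table with a small dark tick (to 120 mm) that marks neutral.
- lever_hinge (a point): Lever's hinge axis (parallel to the control box's y axis), 80 mm above the table over the middle of the control box.
- lever_ball (a point): Centre of the black ball, 32 mm in diameter, at the end of the lever's 12 mm steel rod, 100 mm from the hinge. Smooth: pads closed on it along the hinge axis can slip off; fingers either side of it in the swing plane carry it surely.
- belt_lever (a joint): Angle of the belt lever in rad: 0 = upright (neutral); positive leans to the control box's -x side, towards the robot. Range -0.9 to 0.9; starts leaning towards the robot by 0.4 to 0.8. Stays where it is left (friction, about 1.5 N at the ball).
- infeed: Infeed lane unit, fixed to the table. Origin: on the table below the middle of the aluminium index tube, which lies along the unit's y axis (270 mm long, 36 mm wide, top at 80 mm) with a row of 12 mm holes at 30 mm pitch in its top (at y = -90, -60, -30, 0, 30, 60, 90 mm). The white-topped lane bed (surface at 50 mm) is on the +x side, x = 40 to 280 mm, y = -100 to 110 mm.
- fixed_guide (a point): Top of the fixed steel guide's inner face on the lane bed, 95 mm above the table; the guide runs along the infeed's x, its inner face at infeed y = +85 mm.
- moving_guide (a point): Top of the moving guide's inner face (towards the fixed guide), 92 mm above the table. The guide, 220 mm long along the infeed's x, is carried by the steel sleeve that slides on the index tube.
- guide_slide (a joint): Position of the sleeve with guide and plunger along the infeed's +y, in m: 0 = starting hole (infeed y = -30 mm), +0.030 = next hole towards the fixed guide (narrower lane). Range -0.06 to 0.12. Moves with about 2 N of friction once the pin is out; the pin blocks it (with 1.5 mm play either way) while it is in a hole.
- lock_plunger (a joint): Height of the spring-loaded lock plunger in m: 0 = pin fully home in a hole, 0.010 = pin just clear of the tube, 0.015 = upper stop. A spring presses it down with 6 N at 0 and 10.5 N at 0.015; away from a hole the pin rides on the tube at about 0.010 and snaps down when a hole comes under it.
- lock_knob: The plunger's upright black cylindrical knob on top of the sleeve, 30 mm in diameter, 28 mm high; origin: its centre, 124 mm above the table with the pin home, on the line of holes (infeed x = 0). Below it is a narrower boss (24 mm across, top at 106.5 mm) on the sleeve (60 x 44 mm, top at 94.5 mm). The knob moves with the plunger and the sleeve.
- pack0: Sealed tray, 64 x 70 x 27 mm, white with yellow lid, loose on the lane bed between the guides. Origin: centre of underside. Leave alone.
- pack1: Second such tray, farther along the lane. Leave alone.
- spanner: Steel spanner, 150 mm long, lying on the table on the robot's side of the infeed. Leave alone.
- jar: Jar, 64 mm across, 75 mm high, loose on the table. Leave alone.
- film_core: Cardboard core, 84 mm across, 90 mm high, standing on the table left of the infeed. Leave alone.
- bottle: White bottle, 72 mm across, 190 mm high, standing beyond the control box. Leave alone.
- pen_cup: Steel cup, 76 mm across, 100 mm high, standing right of the control box. Leave alone.
Mind the look-alikes: they are no part of the job. What is shaped like the belt_control but orange or red is not meant.

How it is judged:
By the outcome, as a careful person would: the job done as asked, in the order asked, and still so for the second after the job is handed in, while the arm keeps its last pose, push and grip.
It also fails if it takes over 43 s, if anything falls off the work surface, if the arm or the gripper's body presses on something with over 40 N, if the wrist force passes 120 N, or if a joint passes its speed limit or range.

ROBOT

A 7-joint arm with a two-finger parallel gripper is mounted at the origin on the work surface. World frame = base frame: x ahead of the robot, y to its left, z up, the work surface at z = 0. Lengths are in m, angles in rad, forces in N, time in s.
With the tool pointing down it reaches from about 0.425 to 0.925 m from the base axis. Payload 6.8 kg.
Tool frame: the origin (TCP) lies on the front face of the gripper's body, between the roots of the fingers; the fingertips stand 73 mm ahead of it and the grasp point (between the pads) lies 54 mm ahead of it (env.nose_length is the distance from the TCP to the fingertips, in m); z points along the fingers, y is the line along which they close (so a half turn about z gives the same grasp; the last joint's range is limited). The gripper opens to 85 mm and grips with 20 to 120 N. Pads are 22 mm wide; open, the fingers measure 114 mm over their backs; the gripper's body (76 mm by 85 mm) begins 54 mm behind the grasp point. The pads swing forward as they close: fully open they stand 13 mm farther back than shut.
Start: joints at [1.15, 0.477, 0.022, 1.555, -0.011, 1.109, -0.083], TCP at [0.208, -0.642, 0.304] pointing down, gripper open.
Joint ranges: [-2.96, 2.96], [-0.34, 2.1], [-1.41, 1.46], [0.24, 2.44], [-1.37, 4.51], [0.17, 1.92], [-2.96, 2.96]. Speed limits (rad/s): [2.39, 2.39, 3.14, 3.14, 3.14, 3.14, 3.14].

INTERFACE

Orientations are given as a unit quaternion [w, x, y, z].
In Python, from cell import env, kin, camera, calibration, job gives the robot as it stands. The module is installed in compiled form; this text tells all that it offers. Calls block until the motion is done:
- env.reach(position, orientation): joint-space move of the TCP to a pose.
- env.movel(position, velocity=0.15, rot=None, stop_force=None): straight line of the TCP; rot=None keeps the orientation; velocity is the mean speed in m/s. With stop_force (N) it stops when the force on the tool has changed by that much, and returns True; else False.
- env.goto_joints(angles): joint-space move.
- env.grip(opening, f_grip=None): finger opening in m; f_grip is the grip in N (None keeps the last); returns when the fingers have stopped.
- env.dwell(seconds).
- kin.inverse_kinematics(position, orientation): joint angles nearest the present ones, or None.
- env.get_state(): the state.
- camera(name): name is "side" or "top"; returns (picture, depth): 480x640x3 uint8, blue, green, red; 480x640 float32, m along the optical axis (not along the pixel's ray), 0 where there is no reading.
- calibration(name): a dict with "fx", "fy", "cx", "cy" (pixels), "k1" (the pictures are not rectified: a ray, as slopes to the right and down, at radius r is drawn at 1 + k1 r^2 times it, then the intrinsics apply), "rvec" (rotation vector, rad) and "tvec" (3), from world to camera coordinates, as OpenCV has them. Camera axes: x right, y down, z forward; pixel columns grow to the right and rows downward; lengths in m; the calibration is good to about 2 mm. A picture is of the moment at which its call begins. calibration takes no time and is no camera call.
A pose or a line that the arm cannot do raises env.PlanningError and nothing moves.
- job.job_done(): hands the job in; it is judged then, once.
The state is a dict: "time": time; "qpos": joint angles; "joint_velocities": joint speeds; "joint_torque": joint torques, N m; "tcp_pos": TCP position; "orientation": TCP orientation; "force": force on the tool from outside, world axes, zero at the start; "torque": the same for the moment, N m; "opening": finger opening in m; "gripper_force": force on a finger pad.
Only numpy, scipy, OpenCV 4.12 (cv2) and the standard library are available. Lean on these libraries where they do the work, as an engineer would, in place of code of your own. Each camera call takes 0.05 s, during which the arm holds its last target. There are 200 camera calls.

## Working session

There is one attempt and no reset: what is moved stays moved. The work goes in short steps, each a Python script; the robot and the scene stay as the last script left them, time stands still between calls to the robot, and variables do not carry over. Pictures are saved under pics/ and viewed, at most 10 in all, crops included, and the job is handed in when it is done.

```bash
mkdir -p pics; cat > h.py <<'E'
import numpy as np, cv2
from cell import env, kin, camera, calibration, job
def cal(n):
    c=calibration(n); K=np.array([[c["fx"],0,c["cx"]],[0,c["fy"],c["cy"]],[0,0,1.]]); D=np.array([c["k1"],0,0,0.])
    R=cv2.Rodrigues(np.array(c["rvec"],float))[0]; return K,D,R,np.array(c["tvec"],float).ravel()
def ray(n,u,v):
    K,D,R,t=cal(n); p=cv2.undistortPoints(np.array([[[u,v]]],float),K,D)[0,0]
    return -R.T@t, R.T@np.array([p[0],p[1],1.])
def onz(n,u,v,z):
    o,d=ray(n,u,v); return o+d*(z-o[2])/d[2]
def atd(n,u,v,dep):
    o,d=ray(n,u,v); return o+d*dep
def two(a,b):
    (o1,d1),(o2,d2)=ray(*a),ray(*b); s=np.linalg.lstsq(np.c_[d1,-d2],o2-o1,rcond=None)[0]
    p,q=o1+d1*s[0],o2+d2*s[1]; return (p+q)/2,np.linalg.norm(p-q)
def proj(n,P):
    K,D,R,t=cal(n); return cv2.projectPoints(np.array(P,float).reshape(-1,1,3),cv2.Rodrigues(R)[0],t,K,D)[0][:,0]
E
python3 - <<'E'
from h import *
for n in("side","top"):
    p,d=camera(n); cv2.imwrite(f"pics/{n}0.png",p); np.save(f"{n}0.npy",d)
    K,D,R,t=cal(n); print(n,np.round(-R.T@t,3),np.round(R[2],2),K[0,0],D[0])
s=env.get_state(); print(s["time"],s["tcp_pos"],s["orientation"],s["opening"])
E
```

```text
side [-0.036  0.732  0.992] [ 0.45 -0.61 -0.65] 544.3760410753335 -0.08724214772586837
top [ 0.462 -0.059  1.456] [ 0.08  0.01 -1.  ] 531.5168360849915 0.0076453843735555535
0.1 [ 0.20754774 -0.64186371  0.30302558] [-8.09166709e-04  9.87796816e-01  1.55745801e-01 -2.00346777e-04] 0.0855647393896546
```

View pics/top0.png

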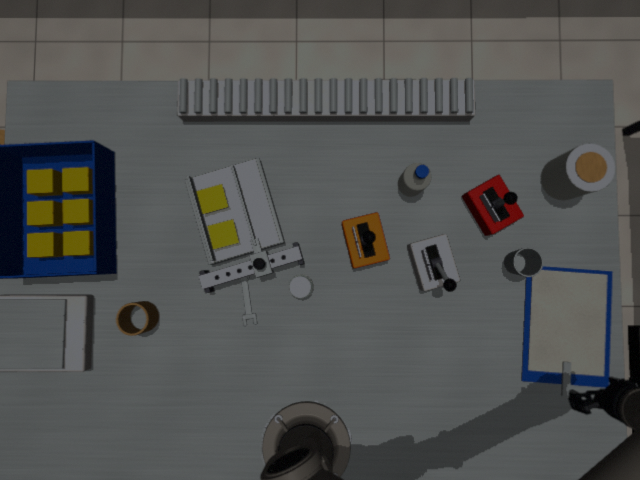

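View pics/side0.png

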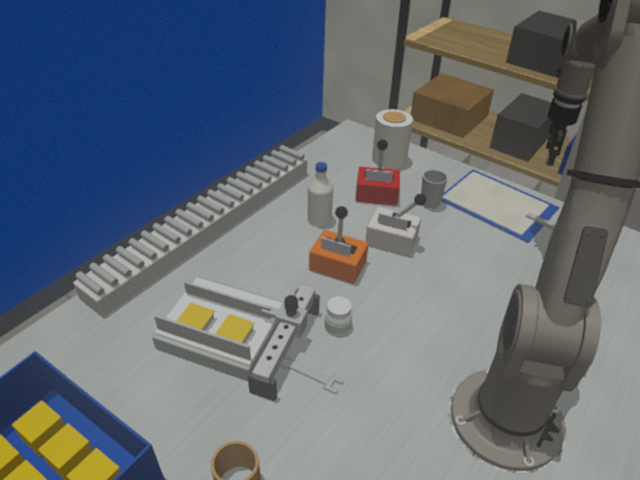

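Top view: lever candidates are the white box at (436,263) with its ball at (450,285), the orange box at (366,240) and the red box at (493,205). I choose the white one; in the side view it is at (393,230) with its ball at (420,200). The black knob is at (259,264) in the top view and (291,303) in the side view. I'll measure next and check with a crop.

```bash
cat > m.py <<'E'
from h import *
t=cv2.imread("pics/top0.png"); s=cv2.imread("pics/side0.png"); dt=np.load("top0.npy"); ds=np.load("side0.npy")
def blobs(im,x0,y0,x1,y1,th,lo=20):
    g=im[y0:y1,x0:x1].max(2); n,l,st,c=cv2.connectedComponentsWithStats((g<th).astype(np.uint8))
    return [(np.round(c[i]+[x0,y0],1),st[i][:4]+[x0,y0,0,0],st[i][4]) for i in range(1,n) if st[i][4]>=lo]
for nm,im,w in(("knob top",t,(240,245,280,285)),("knob side",s,(275,285,310,320)),("ball top",t,(425,240,470,300)),("ball side",s,(380,185,435,225))):
    print(nm,[b for b in blobs(im,*w,45)])
print("holes",[(b[0],b[2]) for b in blobs(t,195,240,310,295,60,3)])
def W(im,w,th):  # bright mask rect
    x0,y0,x1,y1=w; g=im[y0:y1,x0:x1].min(2); 
    return g
a=cv2.resize(t[225:300,190:310],None,fx=3.3,fy=3.3,interpolation=2); b=cv2.resize(t[225:300,400:480],None,fx=3.3,fy=3.3,interpolation=2)
c=cv2.resize(s[280:360,240:360],None,fx=3.3,fy=3.3,interpolation=2); d=cv2.resize(s[185:265,355:435],None,fx=3.3,fy=3.3,interpolation=2)
o=np.zeros((520,670,3),np.uint8)
for im,y,x in((a,0,0),(b,0,400),(c,252,0),(d,252,400)): o[y:y+im.shape[0],x:x+im.shape[1]]=im
cv2.imwrite("pics/crop1.png",np.clip(o*1.5,0,255).astype(np.uint8))
# box top by depth height
K,D,R,tv=cal("top")
def hmap(n,d,x0,y0,x1,y1):
    P=np.array([[atd(n,u,v,d[v,u]) for u in range(x0,x1)] for v in range(y0,y1)]); return P
P=hmap("top",dt,400,225,475,300); m=(abs(P[...,2]-.07)<.008); 
g=t[225:300,400:475]; 
n,l,st,c=cv2.connectedComponentsWithStats(m.astype(np.uint8)); k=1+np.argmax(st[1:,4]); pts=P[l==k]
r=cv2.minAreaRect(pts[:,:2].astype(np.float32)); print("box",r,np.median(pts[:,2]),cv2.boxPoints(r))
P=hmap("top",dt,185,225,315,300); m=(abs(P[...,2]-.08)<.007)
n,l,st,c=cv2.connectedComponentsWithStats(m.astype(np.uint8))
for k in range(1,n):
    if st[k,4]>80: r=cv2.minAreaRect(P[l==k][:,:2].astype(np.float32)); print("tube piece",r,np.median(P[l==k][:,2]),st[k,4])
E
python3 m.py
```

```text
knob top [(array([258.2, 263.8]), array([249, 258,  17,  12]), np.int32(127))]
knob side []
ball top [(array([434. , 260.8]), array([426, 245,  17,  35]), np.int32(309)), (array([427.3, 269.5]), array([425, 261,   6,  18]), np.int32(23)), (array([449.3, 284.6]), array([443, 278,  14,  14]), np.int32(135))]
ball side []
holes [(array([211. , 249.7]), np.int32(62)), (array([271.7, 246.8]), np.int32(67)), (array([284.1, 265.4]), np.int32(246)), (array([231.3, 258.7]), np.int32(114)), (array([283.2, 256.7]), np.int32(12)), (array([257.9, 263.9]), np.int32(142)), (array([271.6, 260.4]), np.int32(14)), (array([238.6, 270.4]), np.int32(13)), (array([203.5, 271.7]), np.int32(36)), (array([227.5, 273.5]), np.int32(14)), (array([216.5, 277. ]), np.int32(16)), (array([249.8, 276.4]), np.int32(32)), (array([221.3, 285.3]), np.int32(163))]Traceback (most recent call last):
  File "m.py", line 21, in <module>
    P=hmap("top",dt,400,225,475,300); m=(abs(P[...,2]-.07)<.008);
  File "m.py", line 20, in hmap
    P=np.array([[atd(n,u,v,d[v,u]) for u in range(x0,x1)] for v in range(y0,y1)]); return P
                 ~~~^^^^^^^^^^^^^^
  File "h.py", line 12, in atd
    o,d=ray(n,u,v); return o+d*dep
        ~~~^^^^^^^
  File "h.py", line 7, in ray
    K,D,R,t=cal(n); p=cv2.undistortPoints(np.array([[[u,v]]],float),K,D)[0,0]
            ~~~^^^
  File "h.py", line 4, in cal
    c=calibration(n); K=np.array([[c["fx"],0,c["cx"]],[0,c["fy"],c["cy"]],[0,0,1.]]); D=np.array([c["k1"],0,0,0.])
ValueError: time passes only in moves, steps and waits
```

View pics/crop1.png

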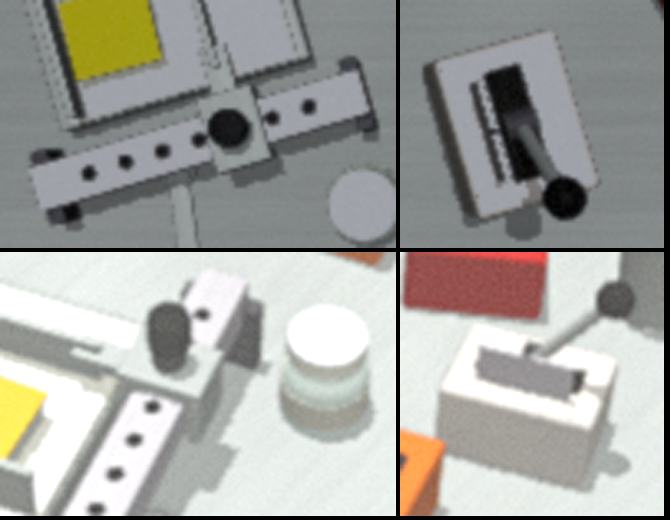

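The crop confirms the white control box: its lever leans towards the robot and its ball is at top (449,285). The black knob sits on the sleeve, with tube holes visible on both sides. The error came from calling calibration too often, so I'll cache it.

```bash
sed -i 's/^def cal(n)/import functools\n@functools.lru_cache(None)\ndef cal(n)/' h.py
cat > m2.py <<'E'
from h import *
import re
src=open("m.py").read().replace("from h import *","")
src=re.sub(r"a=cv2.resize.*?\n# box","# box",src,flags=re.S); exec(src)
kt=two(("top",258.2,263.8),("side",290.5,297))
gs=s.max(2)
for nm,w in(("knob",(275,285,310,320)),("ball",(405,185,435,215))):
    for th in(60,75,90): print(nm,th,blobs(s,*w,th,40))
hol=[(283.2,256.7,-90),(271.6,260.4,-60),(238.6,270.4,30),(227.5,273.5,60),(216.5,277.,90)]
H=np.array([onz("top",u,v,.08)[:2] for u,v,_ in hol]); yy=np.array([h[2] for h in hol])/1e3
A=np.linalg.lstsq(np.c_[yy,np.ones(5)],H,rcond=None)[0]; print("tube dir",A[0],"norm",np.linalg.norm(A[0]),"org",A[1],"res",np.c_[yy,np.ones(5)]@A-H, "knob xy pred",A[1]-.03*A[0])
print("knob top z138",onz("top",258.2,263.8,.138),"depth",atd("top",258,264,dt[264,258]))
print("ball depth",atd("top",449.3,284.6,dt[285,449]))
E
python3 m2.py
```

```text
knob top [(array([258.2, 263.8]), array([249, 258,  17,  12]), np.int32(127))]
knob side []
ball top [(array([434. , 260.8]), array([426, 245,  17,  35]), np.int32(309)), (array([427.3, 269.5]), array([425, 261,   6,  18]), np.int32(23)), (array([449.3, 284.6]), array([443, 278,  14,  14]), np.int32(135))]
ball side []
holes [(array([211. , 249.7]), np.int32(62)), (array([271.7, 246.8]), np.int32(67)), (array([284.1, 265.4]), np.int32(246)), (array([231.3, 258.7]), np.int32(114)), (array([283.2, 256.7]), np.int32(12)), (array([257.9, 263.9]), np.int32(142)), (array([271.6, 260.4]), np.int32(14)), (array([238.6, 270.4]), np.int32(13)), (array([203.5, 271.7]), np.int32(36)), (array([227.5, 273.5]), np.int32(14)), (array([216.5, 277. ]), np.int32(16)), (array([249.8, 276.4]), np.int32(32)), (array([221.3, 285.3]), np.int32(163))]
box ((0.49139660596847534, -0.334257572889328), (0.12969669699668884, 0.10127056390047073), 15.83700942993164) 0.07057565199659377 [[ 0.41519132 -0.30324152]
 [ 0.4428282  -0.40066805]
 [ 0.5676019  -0.36527362]
 [ 0.53996503 -0.2678471 ]]
tube piece ((0.562612
[... 691 characters left out ...]
3,  21]), np.int32(221))]
ball 60 [(array([419.6, 199.8]), array([415, 195,  11,  10]), np.int32(59))]
ball 75 [(array([420.2, 199.2]), array([415, 194,  11,  11]), np.int32(98))]
ball 90 [(array([422.4, 195.8]), array([415, 185,  16,  22]), np.int32(191))]
tube dir [-0.29124545  0.95422014] norm 0.9976772964785654 org [0.47711626 0.14565525] res [[-4.38560884e-04  6.33673943e-04]
 [ 4.71826541e-04 -7.24239030e-04]
 [ 3.12508142e-04 -5.64388341e-05]
 [-3.52783688e-04 -6.79708387e-05]
 [ 7.00988851e-06  2.14974760e-04]] knob xy pred [0.48585362 0.11702864]
knob top z138 [0.4842736  0.11607988 0.138     ] depth [0.48379405 0.11670769 0.13696772]
ball depth [ 0.43527385 -0.34655019  0.17838364]
```

```bash
cat >> h.py <<'E'
from scipy.spatial.transform import Rotation as Ro
def quat(yaw):  # tool down, y axis along yaw
    y=np.array([np.cos(yaw),np.sin(yaw),0]); z=np.array([0,0,-1.]); q=Ro.from_matrix(np.c_[np.cross(y,z),y,z]).as_quat(); return q[[3,0,1,2]]
def best(p,yaw):  # of the two equal grasps the one with smaller joint motion
    q0=np.array(env.get_state()["qpos"]); c=[]
    for k in(0,np.pi):
        j=kin.inverse_kinematics(p,quat(yaw+k))
        if j is not None: c.append((np.abs(np.array(j)-q0).max(),yaw+k,np.round(j,2)))
    return min(c,key=lambda a:a[0])
C=np.array([.4914,-.3343]); BY=np.radians(15.84); BX=np.array([np.cos(BY),np.sin(BY)])
E
python3 - <<'E'
from h import *
b,e=two(("top",449.3,284.6),("side",420.2,199.2)); print("ball",b,e)
r=b[:2]-C; print("along",r@BX,"perp",r@[-BX[1],BX[0]],"theta",np.arctan2(-(r@BX),b[2]-.08),"len",np.hypot(r@BX,b[2]-.08))
k,e=two(("top",258.2,263.8),("side",291,300.)); print("knob top",k,e)
print("proj knob pred",proj("side",[[.4855,.1165,.138],[.4855,.1165,.124]]),proj("top",[[.4855,.1165,.138]]))
print(best([b[0],b[1],.30],BY), best([.4855,.1165,.26],np.radians(107)))
E
```

```text
ball [ 0.43343136 -0.35140577  0.1605476 ] 0.003349394975930977
along -0.060436484245374934 perp -0.0006335682575846283 theta 0.6437059227295241 len 0.10069997617660283
knob top [0.48362709 0.11596102 0.13521442] 0.0016884496828012063
proj knob pred [[289.76045946 298.80805602]
 [289.83865679 303.27132953]] [[258.03680372 263.30427664]]
(np.float64(0.7962670892206037), np.float64(0.2764601535159018), array([ 0.9 ,  0.32, -0.41,  1.82,  0.15,  1.03,  0.71])) (np.float64(1.2349248367479009), np.float64(1.8675022996339325), array([ 0.59,  0.51, -1.21,  1.96,  0.55,  1.06,  1.  ]))
```

```bash
python3 - <<'E'
from h import *
th=.63; L=.1; up=.054+.008
def tcp(t,dz=0): xy=C-BX*L*np.sin(t); return [*xy,.08+L*np.cos(t)+up+dz]
_,yaw,_=best(tcp(th,.07),BY); env.reach(tcp(th,.07),quat(yaw))
hit=env.movel(tcp(th),.15,stop_force=12); s=env.get_state(); print("down",hit,s["time"],s["force"])
env.grip(.02,20); s=env.get_state(); print("grip",s["opening"],s["gripper_force"],s["force"],s["time"])
for t in(.42,.2,0): env.movel(tcp(t),.12)
s=env.get_state(); print(s["time"],np.round(s["tcp_pos"],4),tcp(0),s["force"],s["opening"])
E
```

```text
down False 2.1 [ 0.26408923 -0.54794912  0.45615722]
grip 0.03056872656197888 19.63061034679413 [-4.46512556  0.27781226  6.44929781] 2.6417
3.6167 [ 0.4922 -0.3349  0.2431] [np.float64(0.4914), np.float64(-0.3343), np.float64(0.242)] [ 0.05919119 -0.71475703  5.30542196] 0.030445343573265043
```

```bash
python3 - <<'E'
from h import *
env.grip(.06); p=np.array(env.get_state()["tcp_pos"]); env.movel(p+[0,0,.09],.25)
K=[.485,.1165]; kz=.124
_,yaw,j=best([*K,kz+.054+.007+.08],np.radians(107)); print(yaw,j)
env.reach([*K,kz+.054+.007+.08],quat(yaw))
for n in("side","top"):
    im,d=camera(n); cv2.imwrite(f"pics/{n}1.png",im); np.save(f"{n}1.npy",d)
t=cv2.imread("pics/top1.png"); s=cv2.imread("pics/side1.png")
def big(im,x0,y0,x1,y1,f): return cv2.resize(im[y0:y1,x0:x1],None,fx=f,fy=f,interpolation=2)
o=np.hstack([big(t,400,220,480,300,4.9),big(s,355,175,435,255,4.9)]); cv2.imwrite("pics/crop2.png",np.clip(o*1.4,0,255).astype(np.uint8))
for nm,im,w in(("top",t,(425,225,470,300)),("side",s,(375,165,435,215))):
    for th in(50,75):
        m=(im[w[1]:w[3],w[0]:w[2]].max(2)<th).astype(np.uint8); n,l,st,c=cv2.connectedComponentsWithStats(m)
        print(nm,th,[(np.round(c[i]+w[:2],1),st[i][2:]) for i in range(1,n) if st[i][4]>30])
print("pred upright ball",proj("top",[[*C,.18]]),proj("side",[[*C,.18]]),env.get_state()["time"])
E
```

```text
1.8675022996339325 [ 0.46  0.4  -1.    1.96  0.4   0.99  1.14]
top 50 [(array([437. , 261.4]), array([ 24,  35, 477], dtype=int32))]
top 75 [(array([436.2, 262.1]), array([ 26,  37, 591], dtype=int32)), (array([438.9, 287.6]), array([29, 10, 54], dtype=int32))]
side 50 []
side 75 [(array([397.2, 188.1]), array([11, 11, 87], dtype=int32))]
pred upright ball [[443.94548984 261.01713791]] [[397.96987812 187.86534106]] 6.2833
```

View pics/crop2.png

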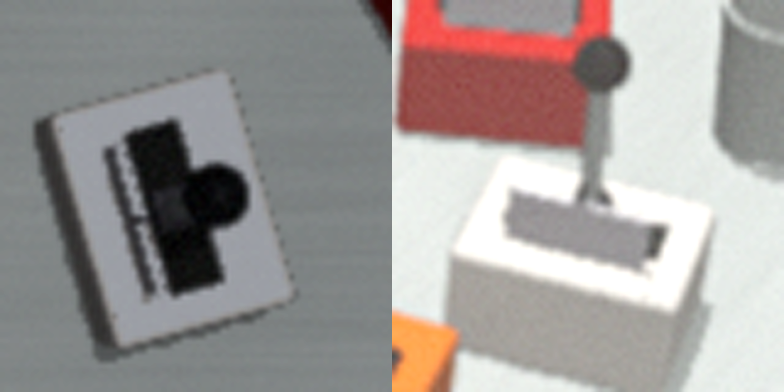

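View pics/side1.png

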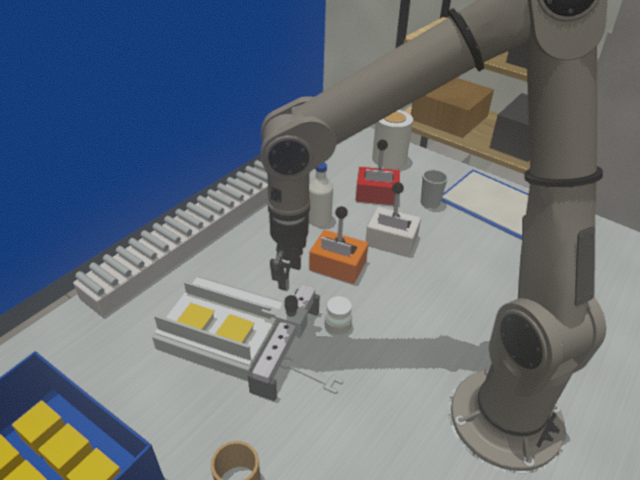

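Side view: the white box's lever is upright at (397,188), and the gripper is over the knob at (291,303). Top crop: the ball is at about (444,260), against (443.9,261.0) predicted for neutral.

```bash
python3 - <<'E'
from h import *
t=cv2.imread("pics/top1.png"); g=cv2.resize(t[220:300,400:480],None,fx=4,fy=4,interpolation=2).max(2)
m=(g<50).astype(np.uint8); dtm=cv2.morphologyEx(m,cv2.MORPH_OPEN,cv2.getStructuringElement(cv2.MORPH_ELLIPSE,(39,39)))
n,l,st,c=cv2.connectedComponentsWithStats(dtm); print(st[1:],c[1:]/4+[400,220]-.375)
c=max(zip(st[1:,4],c[1:]/4+[400,220]-.375),key=lambda a:a[1][0])[1]
b,e=two(("top",*c),("side",397.2,188.1)); r=b[:2]-C
print("ball",b,e,"theta two-view",-(r@BX)/.1,"top-only",-((onz("top",*c,.18)[:2]-C)@BX)/.1,"side-only",-((onz("side",397.2,188.1,.18)[:2]-C)@BX)/.1)
p=np.array(env.get_state()["tcp_pos"]); print(p)
hit=env.movel([p[0],p[1],.124+.054+.007],.12,stop_force=12); s=env.get_state(); print(hit,s["tcp_pos"],s["force"])
env.grip(.02,70); s=env.get_state(); print(s["opening"],s["gripper_force"],s["force"],s["tcp_pos"],s["time"])
E
```

```text
[[ 107  103   95  133 7294]] [[437.25462709 261.26460104]]
ball [ 0.48824277 -0.31771436  0.18974785] 0.005328872202586512 theta two-view -0.014897438169901954 top-only -0.037448888296859544 side-only -0.01583918352672027
[0.48560974 0.11522613 0.26497615]
False [0.4859498  0.11556026 0.18547695] [ 0.1796022  -0.48323111  0.19750316]
0.028073749609745662 68.4978461265564 [-1.51077267 -0.34665132  6.38570967] [0.48605703 0.1155663  0.1860619 ] 7.4917
```

Lever error is about -0.015 rad, which is fine. The knob is gripped, so I'll lift it.

```bash
python3 - <<'E'
from h import *
p=np.array(env.get_state()["tcp_pos"])
for dz in(.004,.008,.0125):
    env.movel([p[0],p[1],p[2]+dz],.03); s=env.get_state(); print(np.round(np.array(s["tcp_pos"])-p,4),np.round(s["force"],2),round(s["opening"],4),s["time"])
E
```

```text
[-0.     -0.0001  0.0039] [ 2.35  1.58 -8.12] 0.0279 7.8083
[-0.     -0.0001  0.0079] [ 3.05  0.81 -9.42] 0.0278 8.0917
[-0.     -0.0001  0.0125] [ 3.66  1.59 -9.89] 0.0278 8.3917
```

```bash
python3 - <<'E'
from h import *
d=np.array([-.2925,.9563,0]); p=np.array(env.get_state()["tcp_pos"])
env.movel(p+d*.030,.04); s=env.get_state(); q=np.array(s["tcp_pos"]); print(np.round((q-p)@d,4),np.round(s["force"],2),s["opening"])
for dz in(.004,.008,.0115):
    hit=env.movel([*(p+d*.030)[:2],p[2]-dz],.03,stop_force=14); s=env.get_state(); print(hit,np.round(np.array(s["tcp_pos"])-q,4),np.round(s["force"],2),round(s["opening"],4),s["time"])
    if hit: break
E
```

```text
0.0309 [  2.79   2.46 -10.45] 0.027666506939595686
False [ 0.0002 -0.0006 -0.0042] [  2.18   2.28 -10.09] 0.0276 9.575
False [ 0.0003 -0.0008 -0.0081] [ 2.58  2.98 -8.75] 0.028 9.8583
False [ 0.0003 -0.0009 -0.0116] [ 1.64  2.49 -7.08] 0.0279 10.125
```

The spring force keeps falling below the 9 N it would show riding on the tube, so the pin is in the hole. Next I'll press it home.

```bash
python3 - <<'E'
from h import *
s=env.get_state(); q=np.array(s["tcp_pos"])
for dz in(.001,.002,.003,.004):
    hit=env.movel([q[0],q[1],q[2]-dz],.02,stop_force=15); s=env.get_state(); print(hit,np.round(np.array(s["tcp_pos"])-q,4),np.round(s["tcp_pos"],4),np.round(s["force"],2),s["time"])
    if s["force"][2]>6: break
env.dwell(.3); s=env.get_state(); print(s["tcp_pos"],s["force"],s["opening"],s["gripper_force"])
for n in("side","top"):
    im,_=camera(n); cv2.imwrite(f"pics/{n}2.png",im)
E
```

```text
False [ 0.      0.     -0.0009] [0.4773 0.1442 0.1862] [ 1.81  2.13 -4.53] 10.375
False [ 0.0001  0.0001 -0.001 ] [0.4774 0.1443 0.1861] [-3.01 -1.    7.55] 10.625
[0.47741356 0.14434379 0.18606423] [-2.73754043 -0.09960977  7.08251487] 0.028299643468927348 71.52401089668274
```

View pics/side2.png

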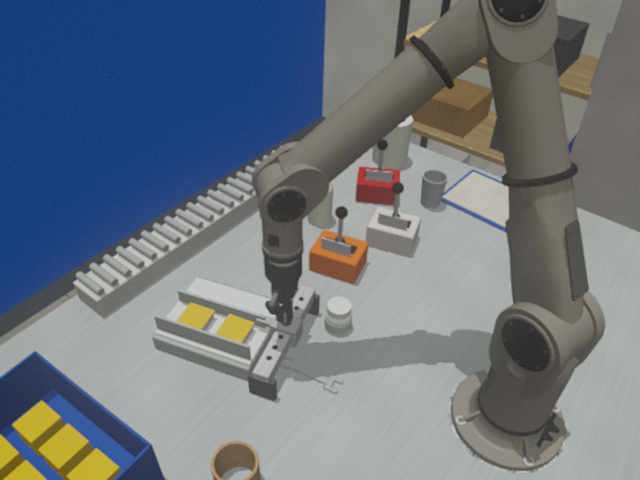

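The pin is home: TCP height 0.1861 m equals the height when I first gripped the knob at home. The tool is pressing down with 7 N and the sleeve has moved 30.0 mm. The picture shows the lever upright at (397,188) and the packs in place.

```bash
python3 -c "
from h import *
print(job.job_done(), env.get_state()['time'])"
```

```text
the job is handed in; nothing more can be done
the job is handed in; nothing more can be done
```

Job handed in: the lever is upright in neutral (about 0.015 rad off by the camera), then the guide was moved one hole (30 mm) narrower, with the pin held fully home and the knob still gripped; no verdict came back.

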